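# Clamp a drive module in the repair cradle with its cam lever

### The arm

A 7-joint arm with a two-finger parallel gripper is mounted at the origin on the work surface. World frame = base frame: x ahead of the robot, y to its left, z up, the work surface at z = 0. Lengths are in m, angles in rad, forces in N, time in s.
With the tool pointing down it reaches from about 0.425 to 1.025 m from the base axis. Payload 9.4 kg.
Tool frame: the origin (TCP) lies midway between the tips of the shut fingers; the grasp point (between the pads) lies r.grip_depth behind it (r.grip_depth is the distance from the TCP to the grasp point, in m); z points along the fingers, y is the line along which they close (so a half turn about z gives the same grasp; the last joint's range is limited). The gripper opens to 93 mm and grips with 3 to 60 N. Pads are 15 mm wide; open, the fingers measure 128 mm over their backs; the gripper's body (75 mm by 188 mm) begins 65 mm behind the grasp point.
Start: joints at [-0.077, 0.599, -0.003, 1.599, 0.002, 0.943, -0.08], TCP at [0.725, -0, 0.219] pointing down, gripper open.
Joint ranges: [-2.57, 2.57], [-0.35, 1.97], [-1.29, 1.29], [0.11, 2.56], [-1.05, 4.19], [0.11, 1.86], [-2.63, 2.63]. Speed limits (rad/s): [2.22, 2.22, 3.01, 3.01, 3.14, 3.14, 3.14].

### API

Orientations are given as a rotation vector (axis times angle).
In Python, from rig import r, viewer gives the robot as it stands. The module is installed in compiled form; this text tells all that it offers.
- The arm moves only by the tool apply_moves, never from a script. Its argument "increments" is a list of rows, each a list of 6 numbers: the shift along the tool's x, y, z in cm, then the turn, a rotation vector about the tool's x, y, z in degrees. In form: [[x, y, z, wx, wy, wz], ...]. A call has 1 to 5 rows; each row is the pose to reach, as a shift and turn from the pose commanded when the call began, along the tool's axes at that moment; what a row does not reach only later rows make up. A row lasts 1/10 s, in which the tool goes at most 50 mm and 8.59 degrees, less where a joint would pass 70% of its speed; a pose out of reach is approached as far as the arm can. A call with a gripper value outside its range is refused whole. "hand" is the opening, from 0 (shut) to 1 (fully open), set as the call begins (left out, the last holds). The fingers move at their own pace and stop on an object; "force" is the grip in N (left out, the last holds). Time passes only in rows, so rows that repeat a pose let the fingers close. It gives the time, the measured TCP pose, the force, the opening and the grip force at its end, in the units of the state.
- r.sense(): the state, without advancing time (a new reading comes with each control period).
- viewer.capture(name): name is "scene" or "side" or "wrist"; returns the picture (384x512x3 uint8, red, green, blue); there is no depth.
- viewer.get_calibration(name): a dict with "K" (3x3 intrinsics, pixels), "origin" and "orientation" of the camera in the world. Camera axes: x right, y up, looking along -z (the intrinsics and any distortion apply to the point x, -y, -z); pixel columns grow to the right and rows downward; lengths in m; the calibration is good to about 2 mm. A picture is of the moment at which its call begins: read the wrist's pose just before it. get_calibration takes no time and is no camera call; for the wrist camera it gives the pose at the moment of the call.
- r.job_done(): hands the job in; it is judged then, once.
The state is a dict: "time": time; "joints": joint angles; "qvel": joint speeds; "joint_efforts": joint torques, N m; "ee_pos": TCP position; "tcp_rot": TCP orientation; "wrist_force": force on the tool from outside, world axes, zero at the start; "torque": the same for the moment, N m; "gripper_width": finger opening in m; "grip_force": force on a finger pad.
Only numpy, scipy, OpenCV 4.12 (cv2) and the standard library are available. Lean on these libraries where they do the work, as an engineer would, in place of code of your own. Each camera call takes 0.05 s, during which the arm holds its last target. There are 200 camera calls.

### The job

Set the black drive module (the one with the white rib) down gently into the nest of the aluminium cradle, flat on its plate, and let go; do not drop it. Then push the red cam lever through its quarter turn until it is fully against its end stop, so that the cam slides the module up to the fence, and lean on the lever at the stop with a steady push of about 13 N for a second, without ever pushing it harder than 22 N. Back off, leaving the module clamped and all other things where they are.

Things in the scene. Friction and masses are not known exactly. Their poses are not given: they have to be found in the camera images.
- module: The workpiece: black box 90 (its x) x 60 (its y) x 22 mm high, about 0.22 kg, with a white upright rib on its middle, 60 mm long along its x, 14 mm wide, from 22 to 52 mm above the underside: the place to grasp, fingers closing along the module's y. Origin: centre of the underside; z up. It starts on the table (z = 0) to the left or right of the cradle. It may be set in either way round.
- cradle: Fixed clamping cradle; its place and yaw vary. Aluminium plate 150 (x) x 160 (y) x 12 mm thick; origin: centre of the plate's underside, on the table, z up. On the plate: a dark steel fence, 18 mm tall, along x, inner face at y = +57 mm; two blue side guides, 14 mm tall, inner faces at x = -48 and +48 mm (6 mm wider than the module), y from 7 to 52 mm; and opposite the fence the brass cam.
- nest (a point): Middle of the place for the module on the plate's upper face: cradle frame (0, 24, 12) mm, axes as the cradle's. With the module's x along the cradle's x (either way round) and the lever open, the module's centre has 3 mm of play each way in x and about 3 mm each way in y here. The cam later slides it to y = 26 to 27 mm (touching the fence: 27.1 mm).
- cam_lever: Red cam lever, turning level about a vertical axis; origin on that axis, 12 mm above the table, z up; its -y axis points out along the handle. At the start (open) the handle points along the cradle's -y, from 0.12 rad clockwise of it to 0.32 rad anticlockwise. It closes anticlockwise seen from above to a hard end stop. Dry friction 0.40 N m (4 to 5 N at lever_end), no spring: it stays where left.
- lever_end (a point): Point to push: on the handle's centre line at mid-height, 85 mm from the pivot; axes as the lever's. The handle is a bar 16 mm wide, 20 mm tall (47 to 67 mm above the table), reaching 113 mm from the pivot; apart from the module, nothing taller than 30 mm stands near it. All contact of the fingers with the lever counts as push, so do not pinch it.
- lever_pivot (a point): On the lever's pivot axis at the handle's mid-height: cradle frame (0, -25, 57) mm, axes as the cradle's. The brass eccentric cam (18 mm radius) turns below. The end stop is set by hand: it varies each time up to 0.12 rad either way from handle exactly along the cradle's +x (10 mm at lever_end). No reading shows it; feel it: there the push rises 2 N or more per mm driven on.
- old_module: Bystander: a module of the same shape and size, light grey with an orange rib. Leave alone. Origin: centre of the underside.
- screwdriver: Bystander: yellow-handled screwdriver lying beyond the cradle. Leave alone.
- screw_dish: Bystander: small steel bowl, 76 mm across, 30 mm high. Leave alone.
- tape_roll: Bystander: blue tape roll, 84 mm across, 19 mm high. Leave alone.
- spray_can: Bystander: blue spray can, 60 mm across, 170 mm high, standing on the right. Leave alone.
- parts_tray: Bystander: clear divided tray, 120 x 180 x 35 mm, on the left. Leave alone.
- disc_hub: Bystander: black disc hub, 60 mm across, 18 mm high. Leave alone.
Mind the look-alikes: they are no part of the job. What is meant by the module is not pink, and is the larger of those in its own colour.

How it is judged:
By the outcome, as a careful person would: the job done as asked, in the order asked, and still so for the second after the job is handed in, with the robot touching nothing.
It also fails if it takes over 72 s, if anything falls off the work surface, if the arm or the gripper's body presses on something with over 40 N, if the wrist force passes 120 N, or if a joint passes its speed limit or range.

## Working session

There is one attempt and no reset: what is moved stays moved. The work goes in short steps, Python scripts to look and compute and a tool call to move; the robot and the scene stay as the last step left them, time stands still between calls to the robot, and variables do not carry over. Pictures are saved under pics/ and viewed, at most 10 in all, crops included, and the job is handed in when it is done.

Besides the shell and the picture viewer there is one more tool, called after "Request:" by a JSON object that holds its "method" and its "body". apply_moves: Moves the arm, as the interface text tells. Its arguments: {"type":"object","properties":{"increments":{"type":"array"},"hand":{"type":"number"},"force":{"type":"number"}},"required":["increments"]}

```bash
mkdir -p pics
cat > h.py <<'E'
import numpy as np, cv2
from scipy.spatial.transform import Rotation as R
from rig import r, viewer
def snap(n,f):
    c=viewer.get_calibration(n); im=viewer.capture(n); cv2.imwrite('pics/'+f,im[:,:,::-1]); return im,c
def rot(c):
    o=np.array(c['orientation'],float)
    return o if o.shape==(3,3) else (R.from_rotvec(o).as_matrix() if o.size==3 else R.from_quat(o).as_matrix())
def ray(c,u,v,z):
    K=np.array(c['K']); d=np.linalg.inv(K)@[u,v,1]; d=rot(c)@[d[0],-d[1],-d[2]]; o=np.array(c['origin'])
    return o+d*(z-o[2])/d[2]
def proj(c,P):
    p=(np.atleast_2d(P)-np.array(c['origin']))@rot(c); q=np.c_[p[:,0],-p[:,1],-p[:,2]]@np.array(c['K']).T
    return q[:,:2]/q[:,2:]
E
python3 - <<'E'
from h import *
ims=[]
for n in ['scene','side','wrist']:
    im,c=snap(n,n+'0.png'); print(n,{k:np.round(np.array(v),4).tolist() if not isinstance(v,str) else v for k,v in c.items()})
print(r.sense(), r.grip_depth)
E
```

```text
scene {'K': [[493.7055, 0.0, 253.4847], [0.0, 493.7055, 193.2878], [0.0, 0.0, 1.0]], 'origin': [1.2187, -1.0547, 1.2121], 'orientation': [0.8101, 0.2265, 0.5359]}
side {'K': [[441.3704, 0.0, 258.6757], [0.0, 441.3704, 194.0482], [0.0, 0.0, 1.0]], 'origin': [0.4279, 0.9264, 1.2012], 'orientation': [0.0752, -0.9918, -2.8114]}
wrist {'K': [[309.4259, 0.0, 255.6575], [0.0, 309.4259, 196.0252], [0.0, 0.0, 1.0]], 'origin': [0.7246, 0.0844, 0.3847], 'orientation': [-0.3058, 0.0013, 0.001]}
{'time': 0.15, 'joints': array([-0.07671356,  0.59993369, -0.00253773,  1.59992723,  0.00180268,
        0.94293258, -0.07981548]), 'qvel': array([ 0.001389  , -0.00160868,  0.0021715 , -0.00282868,  0.0012956 ,
        0.00108169, -0.00058322]), 'joint_efforts': array([ 4.23705205e-03, -7.65584278e+01,  1.49971146e+00, -2.52563953e+01,
       -5.22377843e-02,  1.48844108e-02,  9.41959070e-05]), 'ee_pos': array([ 7.24631102e-01, -3.37827659e-06,  2.17970731e-01]), 'tcp_rot': array([-2.22084581e+00, -2.22096421e+00,  1.45819836e-03]), 'wrist_force': array([-0.02243424,  0.32466329, -0.26774644]), 'torque': array([-0.00317184, -0.00874218, -0.0001383 ]), 'grip_force': 0.0, 'gripper_width': 0.09290542971495129} 0.0188
```

View pics/scene0.png

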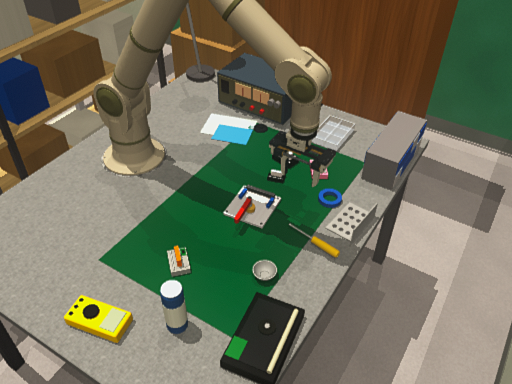

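View pics/wrist0.png

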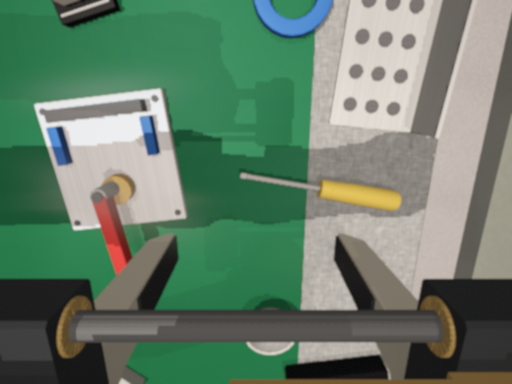

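The scene view shows the cradle at (252,206), a black/white block partly behind the gripper at (277,173), something pink at (322,174), the grey/orange old module at (178,260), and a black disc at (260,127). The wrist view shows the cradle at (115,160), red lever pointing down to (120,270), and a black block at (85,8).

Run:
```python
import cv2
a=cv2.imread('pics/side0.png'); cv2.imwrite('pics/side0b.png',cv2.resize(a,(768,576),interpolation=cv2.INTER_CUBIC))
```

```text
(no output)
```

View pics/side0b.png

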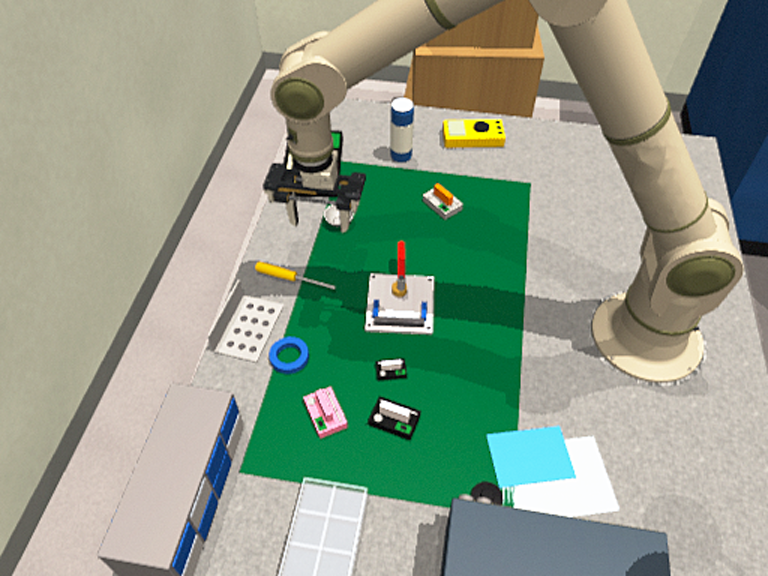

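Candidates in this view (768 wide): small black module (391,369), larger black one with white rib (394,417), pink (325,411), grey/orange old module (442,201), disc hub (487,493). By the description it is the larger black one at (394,417).

Run:
```python
from h import *
w=viewer.get_calibration('wrist'); s=viewer.get_calibration('side')
P=[ray(w,u,v,.012)[:2] for u,v in [(37,104),(162,89),(185,213),(75,230)]]
print(np.round(P,4), np.mean(P,0))
print('mod',ray(s,394/1.5,417/1.5,.025), 'small',ray(s,391/1.5,369/1.5,.015))
a=ray(s,379/1.5,405/1.5,.052);b=ray(s,412/1.5,417/1.5,.052);print('rib',a,b)
print('wrist cross', ray(s,300/1.5,411/1.5,.02))
a=cv2.imread('pics/side0.png')[210:310,190:300]; cv2.imwrite('pics/crop.png',cv2.resize(a,None,fx=6,fy=6,interpolation=cv2.INTER_CUBIC))
```

```text
[[ 0.4714  0.078 ]
 [ 0.6174  0.0945]
 [ 0.6334 -0.0563]
 [ 0.4877 -0.0802]] [0.55248414 0.00897949]
mod [0.51408337 0.30479144 0.025     ] small [0.53907693 0.18974395 0.015     ]
rib [0.5452432  0.29822112 0.052     ] [0.47781142 0.31317073 0.052     ]
wrist cross [0.70164724 0.32075945 0.02      ]
```

View pics/crop.png

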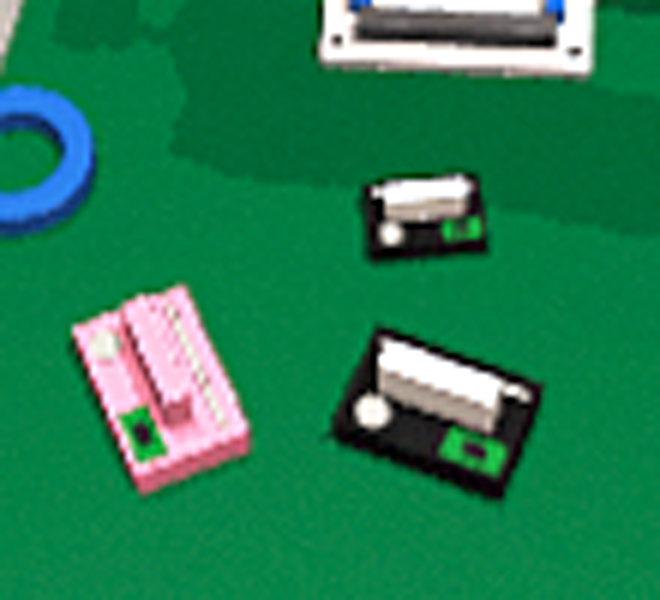

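The crop confirms it: black module with white rib at crop (440,385), clearly bigger than the lookalike at (425,215). Setting out, first half.

Request:
{"method": "apply_moves", "body": {"increments": [[5,-3,-1,0,0,-8],[9,-6,-2,0,0,-16],[13,-9,-3,0,0,-24],[15.2,-10.6,-3,0,0,-32],[15.2,-10.6,-3,0,0,-38.5]], "hand": 1}}

```text
time: 0.65
ee_pos: [0.6156, 0.1583, 0.2495]
tcp_rot: [-1.345, -2.837, -0.003]
wrist_force: [0.5, -0.9, 0.8]
gripper_width: 0.0933
grip_force: 0.0
```

```bash
cat >> h.py <<'E'
def go(x,y,z,yaw):
    "print the tool-axes shift (cm) and z turn (deg) from the measured pose to world target, tool down, finger line at yaw deg"
    s=r.sense(); M=R.from_rotvec(s['tcp_rot']).as_matrix()
    d=M.T@(np.array([x,y,z])-s['ee_pos'])*100
    T=np.c_[[-np.sin(np.radians(yaw)),np.cos(np.radians(yaw)),0],[np.cos(np.radians(yaw)),np.sin(np.radians(yaw)),0],[0,0,-1]]
    print('shift',np.round(d,2),'turn',np.round(np.degrees(R.from_matrix(M.T@T).as_rotvec()),2),'F',np.round(s['wrist_force'],1),'t',round(s['time'],2))
E
python3 -c "
from h import *
go(.512,.305,.22,77.5)"
```

```text
shift [17.91  1.27  3.  ] turn [  0.12  -0.11 -38.22] F [ 0.5 -0.9  0.8] t 0.65
```

Request:
{"method": "apply_moves", "body": {"increments": [[4,0.3,1,0,0,-8],[8,0.6,2,0,0,-16],[12,0.9,3,0,0,-24],[16,1.2,3,0,0,-32],[17.9,1.3,3,0,0,-38.2]]}}

```text
time: 1.15
ee_pos: [0.515, 0.3035, 0.2183]
tcp_rot: [-0.349, -3.121, -0.001]
wrist_force: [0.1, -0.4, 0.1]
gripper_width: 0.0927
grip_force: 0.0
```

Request:
{"method": "apply_moves", "body": {"increments": [[0,0,0,0,0,0],[0,0,0,0,0,0]]}}

```text
time: 1.35
ee_pos: [0.5181, 0.2996, 0.2184]
tcp_rot: [0.368, 3.12, -0.001]
wrist_force: [0.9, -1.2, -0.7]
gripper_width: 0.0931
grip_force: 0.0
```

Run:
```python
from h import *
im,c=snap('wrist','w1.png'); print(r.sense()['ee_pos'],r.sense()['tcp_rot'])
# white rib blob in the picture
hsv=cv2.cvtColor(im,cv2.COLOR_RGB2HSV); m=((hsv[:,:,1]<40)&(hsv[:,:,2]>170)).astype(np.uint8)
n,l,st,ce=cv2.connectedComponentsWithStats(m)
for i in range(1,n):
    if st[i,4]>150:
        cnt=cv2.findContours((l==i).astype(np.uint8),0,1)[0][0]; print(st[i],cv2.minAreaRect(cnt), [np.round(ray(c,u,v,.052)[:2],4).tolist() for u,v in cv2.boxPoints(cv2.minAreaRect(cnt))])
```

```text
[0.51855505 0.29886559 0.21845366] [ 3.69652117e-01  3.11948901e+00 -1.38439625e-03]
[  368     0   144   299 29560] ((452.86468505859375, 142.35435485839844), (301.57244873046875, 138.84918212890625), 83.71749877929688) [[0.3743, 0.4418], [0.3917, 0.5681], [0.7317, 0.6096], [0.7143, 0.4408]]
[238 138   5  65 198] ((239.81629943847656, 169.9894561767578), (64.06442260742188, 3.1649093627929688), 88.09085083007812) [[0.4705, 0.2906], [0.4711, 0.2939], [0.5415, 0.2786], [0.5408, 0.275]]
[249 147  15  56 761] ((255.67791748046875, 174.5071563720703), (55.20859146118164, 13.729944229125977), 88.72696685791016) [[0.4825, 0.2998], [0.4856, 0.3142], [0.547, 0.3014], [0.5437, 0.2862]]
[   0  173  124  111 6322] ((52.15282440185547, 238.66017150878906), (112.329345703125, 115.97692108154297), 70.09625244140625) [[0.476, -0.0154], [0.462, 0.1235], [0.5959, 0.1176], [0.6178, -0.0386]]
[153 196  30  35 342] ((167.77517700195312, 211.10739135742188), (41.69890594482422, 9.33924388885498), 55.00797653198242) [[0.5118, 0.1806], [0.5078, 0.1911], [0.5537, 0.2048], [0.5581, 0.194]]
[ 119  342  226   42 5382] ((230.89871215820312, 363.3631896972656), (39.11627197265625, 225.03692626953125), 87.99044799804688) [[0.7024, 0.0662], [0.7592, 0.3606], [0.8259, 0.3525], [0.767, 0.0434]]
```

View pics/w1.png

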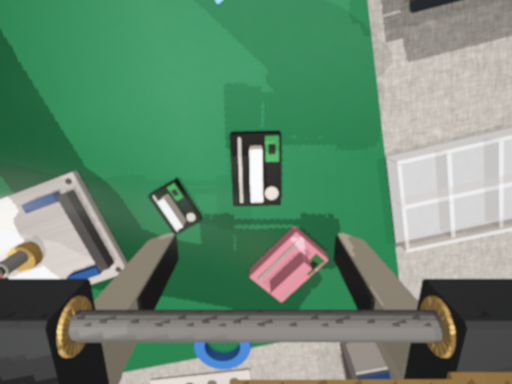

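The wrist view shows the target module at (256,168), rib at (256,175); lookalikes at (175,205) and (288,263). Rib centre is (0.515, 0.300), yaw −12°.

```bash
python3 -c "
from h import *
go(.5147,.3004,.027,78)"
```

```text
shift [ 0.42  0.08 19.15] turn [-0.05  0.02 -1.52] F [ 0.6 -0.9  0.1] t 1.4
```

Request:
{"method": "apply_moves", "body": {"increments": [[0.4,0.1,4,0,0,-1.5],[0.4,0.1,8,0,0,-1.5],[0.4,0.1,12,0,0,-1.5],[0.4,0.1,14,0,0,-1.5],[0.4,0.1,15,0,0,-1.5]]}}

```text
time: 1.9
ee_pos: [0.5144, 0.2999, 0.0664]
tcp_rot: [-0.329, -3.123, 0.004]
wrist_force: [-1.3, 0.0, 0.2]
gripper_width: 0.0928
grip_force: 0.0
```

Request:
{"method": "apply_moves", "body": {"increments": [[0,0,0,0,0,0],[0,0,0,0,0,0],[0,0,0,0,0,0]]}}

```text
time: 2.2
ee_pos: [0.515, 0.3022, 0.07]
tcp_rot: [0.324, 3.123, 0.002]
wrist_force: [0.1, 0.5, 0.4]
gripper_width: 0.0932
grip_force: 0.0
```

Run:
```python
from h import *
go(.5147,.3004,.027,78)
im,c=snap('wrist','w2.png')
hsv=cv2.cvtColor(im,cv2.COLOR_RGB2HSV); m=((hsv[:,:,1]<40)&(hsv[:,:,2]>170)).astype(np.uint8)
n,l,st,ce=cv2.connectedComponentsWithStats(m)
for i in range(1,n):
    if st[i,4]>150:
        cnt=cv2.findContours((l==i).astype(np.uint8),0,1)[0][0]; q=cv2.minAreaRect(cnt); b=np.array([ray(c,u,v,.052)[:2] for u,v in cv2.boxPoints(q)]);print(st[i],b.mean(0).round(4),b.round(4).tolist())
```

```text
shift [ 0.   -0.19  4.3 ] turn [0.08 0.1  0.15] F [0.1 0.5 0.4] t 2.2
[  452     0    60   279 15138] [0.4938 0.447 ] [[0.4052, 0.4297], [0.4111, 0.4597], [0.5833, 0.469], [0.5757, 0.4297]]
[224 167   7 100 476] [0.5007 0.2867] [[0.4672, 0.2924], [0.4678, 0.2956], [0.5343, 0.2811], [0.5336, 0.2776]]
[ 242  181   23   96 2110] [0.5122 0.3011] [[0.478, 0.3014], [0.4808, 0.3147], [0.5465, 0.3015], [0.5434, 0.2868]]
[267 245  20  18 294] [0.5315 0.313 ] [[0.524, 0.308], [0.5266, 0.3203], [0.539, 0.3181], [0.5364, 0.3056]]
[ 89 251  26  37 455] [0.5191 0.1951] [[0.5048, 0.1913], [0.5066, 0.2068], [0.5333, 0.1992], [0.5315, 0.1831]]
[252 342  44  35 173] [0.6179 0.2939] [[0.6292, 0.2747], [0.6038, 0.3121], [0.6064, 0.3132], [0.632, 0.2757]]
```

Request:
{"method": "apply_moves", "body": {"increments": [[0,-0.2,1.5,0,0,0],[0,-0.2,3,0,0,0],[0,-0.2,4,0,0,0],[0,-0.2,4.2,0,0,0],[0,-0.2,4.2,0,0,0]]}}

```text
time: 2.75
ee_pos: [0.5134, 0.3002, 0.0262]
tcp_rot: [-0.322, -3.124, 0.001]
wrist_force: [0.1, -0.4, 0.2]
gripper_width: 0.0927
grip_force: 0.0
```

Request:
{"method": "apply_moves", "body": {"increments": [[0,0,0,0,0,0],[0,0,0,0,0,0]]}}

```text
time: 2.95
ee_pos: [0.5139, 0.3003, 0.027]
tcp_rot: [0.323, 3.124, 0.001]
wrist_force: [-0.4, 0.2, 0.2]
gripper_width: 0.0928
grip_force: 0.0
```

Request:
{"method": "apply_moves", "body": {"increments": [[0,0,0,0,0,0],[0,0,0,0,0,0],[0,0,0,0,0,0],[0,0,0,0,0,0],[0,0,0,0,0,0]], "hand": 0, "force": 20}}

```text
time: 3.45
ee_pos: [0.5137, 0.3001, 0.0266]
tcp_rot: [-0.323, -3.125, 0.0]
wrist_force: [0.3, 0.3, 0.4]
gripper_width: 0.0575
grip_force: 0.0
```

Request:
{"method": "apply_moves", "body": {"increments": [[0,0,0,0,0,0],[0,0,0,0,0,0],[0,0,0,0,0,0],[0,0,0,0,0,0],[0,0,0,0,0,0]]}}

```text
time: 3.95
ee_pos: [0.5137, 0.3001, 0.0266]
tcp_rot: [-0.323, -3.125, 0.0]
wrist_force: [-0.5, 0.3, -0.2]
gripper_width: 0.0174
grip_force: 0.0
```

Request:
{"method": "apply_moves", "body": {"increments": [[0,0,0,0,0,0],[0,0,0,0,0,0],[0,0,0,0,0,0],[0,0,0,0,0,0]]}}

```text
time: 4.35
ee_pos: [0.5137, 0.3002, 0.0266]
tcp_rot: [0.323, 3.125, 0.0]
wrist_force: [0.4, 1.1, 0.2]
gripper_width: 0.0138
grip_force: 20.0
```

Request:
{"method": "apply_moves", "body": {"increments": [[0,0,-2,0,0,0],[0,0,-5,0,0,0],[0,0,-9,0,0,0],[0,0,-13,0,0,0],[0,0,-16,0,0,0]]}}

```text
time: 4.85
ee_pos: [0.5136, 0.2999, 0.1886]
tcp_rot: [0.323, 3.125, 0.0]
wrist_force: [0.1, -0.3, -3.4]
gripper_width: 0.0137
grip_force: 20.0
```

```bash
python3 -c "
from h import *
go(.65,.05,.24,96.4); s=r.sense(); print(s['gripper_width'],s['grip_force'])"
```

```text
shift [-18.47 -21.67  -5.14] turn [ 1.00e-02  3.00e-02 -1.82e+01] F [ 0.1 -0.3 -3.4] t 4.85
0.013743753912590593 19.997345209121704
```

Request:
{"method": "apply_moves", "body": {"increments": [[-2,-2,-2,0,0,-2],[-5,-6,-4,0,0,-6],[-8,-10,-5,0,0,-10],[-11,-13,-5.1,0,0,-14],[-14,-16.5,-5.1,0,0,-18.2]]}}

```text
time: 5.35
ee_pos: [0.6176, 0.1078, 0.238]
tcp_rot: [-0.179, 3.136, -0.001]
wrist_force: [0.8, 0.2, -2.1]
gripper_width: 0.0141
grip_force: 20.0
```

```bash
python3 -c "
from h import *
go(.65,.05,.24,96.4)"
```

```text
shift [-2.56 -6.11 -0.19] turn [-0.03  0.02  0.15] F [ 0.8  0.2 -2.1] t 5.35
```

Request:
{"method": "apply_moves", "body": {"increments": [[-1.2,-3,0,0,0,0],[-2.5,-6,0,0,0,0],[-2.5,-6,0,0,0,0],[-2.5,-6,0,0,0,0],[-2.5,-6,0,0,0,0]]}}

```text
time: 5.85
ee_pos: [0.6477, 0.0543, 0.2373]
tcp_rot: [0.177, -3.136, -0.001]
wrist_force: [1.2, -0.2, -2.2]
gripper_width: 0.0141
grip_force: 20.0
```

Run:
```python
from h import *
go(.65,.05,.24,96.4)
im,c=snap('wrist','w3.png'); print(proj(c,[.5525,.009,.012]))
np.savez('w3.npz',o=c['origin'],R=c['orientation'])
cv2.imwrite('pics/w3b.png',cv2.resize(im[:,:,::-1],(768,576),interpolation=cv2.INTER_CUBIC))
```

```text
shift [-0.18 -0.45 -0.27] turn [ 0.03 -0.06  0.08] F [ 1.2 -0.2 -2.2] t 5.85
[[226.77915796  85.22326171]]
```

View pics/w3b.png

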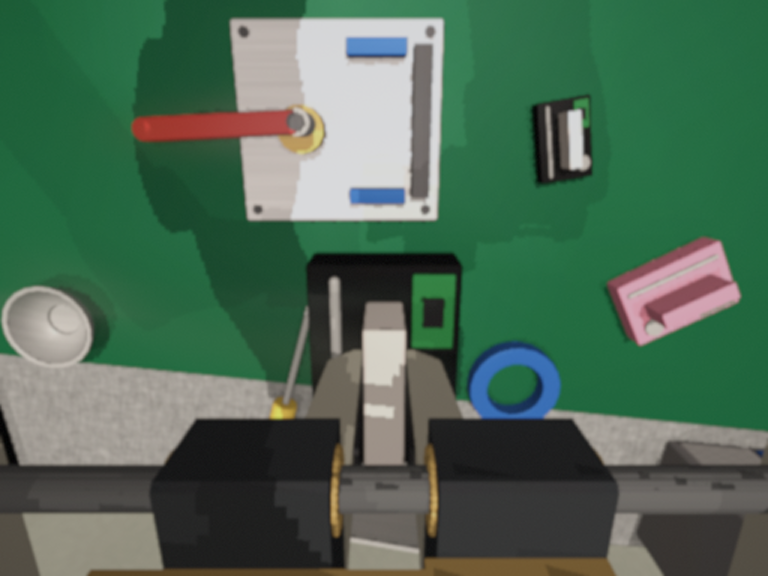

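The wrist view (768 wide) shows the cradle plate with corners at (230,20),(443,18),(437,219),(248,219), the open lever from pivot (296,121) to tip (138,129), and the module held, end edge near row 257–268.

```bash
cat > fit.py <<'E'
from h import *
from scipy.optimize import least_squares
d=np.load('w3.npz'); c=dict(K=viewer.get_calibration('wrist')['K'],origin=d['o'],orientation=d['R'])
im=cv2.imread('pics/w3.png')
px=np.array([[230,20],[443,18],[437,219],[248,219]])/1.5
g=cv2.cvtColor(im,cv2.COLOR_BGR2GRAY)
px=cv2.cornerSubPix(g,px.astype(np.float32).reshape(-1,1,2),(4,4),(-1,-1),(3,40,.01)).reshape(-1,2)
print(px*1.5)
# corners in cradle frame: image right=+y (fence), image up = -x
L=np.array([[-75,-80],[-75,80],[75,80],[75,-80]])/1e3
def W(p,l,z): ca,sa=np.cos(p[2]),np.sin(p[2]); l=np.atleast_2d(l); return np.c_[p[0]+ca*l[:,0]-sa*l[:,1],p[1]+sa*l[:,0]+ca*l[:,1],np.full(len(l),z)]
s=least_squares(lambda p:(proj(c,W(p,L,.012))-px).ravel(),[.5525,.009,.11])
print('cradle',s.x[:2],np.degrees(s.x[2]),'res',s.fun.round(2))
p=s.x; print('nest',W(p,[0,.024],.012),'pivot',W(p,[0,-.025],.057))
e=ray(c,138/1.5,128/1.5,.067)[:2]; pv=W(p,[0,-.025],0)[0,:2]
a=np.degrees(np.arctan2(*(e-pv)[::-1])); print('lever dir',a,'rel -y',a+90-np.degrees(p[2]),'len',np.linalg.norm(e-pv))
# held module check
s0=r.sense(); M=R.from_rotvec(s0['tcp_rot']).as_matrix(); t=np.array(s0['ee_pos'])
for x,y,z in [(45,30,-.0266),(45,-30,-.0266),(45,30,-.0046),(45,-30,-.0046),(30,7,.0254),(30,-7,.0254)]:
    print(x,y,z,(proj(c,t+M@np.array([x/1e3,y/1e3,-z]))*1.5).round(1))
E
python3 fit.py
```

```text
[[229.62108   18.706202]
 [442.4381    18.201597]
 [436.0719   218.82043 ]
 [247.12369  219.20706 ]]
cradle [0.55047363 0.00790151] 6.610243327583427 res [-0.6  -0.29  0.48 -0.16  0.33  0.37 -0.19  0.33]
nest [[0.54771088 0.03174197 0.012     ]] pivot [[ 0.5533515  -0.01693229  0.057     ]]
lever dir -81.17635874655315 rel -y 2.2133979258634247 len 0.10778017033292785
45 30 -0.0266 [[454.9 246.1]]
45 -30 -0.0266 [[313.  246.1]]
45 30 -0.0046 [[463.4 257.9]]
45 -30 -0.0046 [[304.6 257.9]]
30 7 0.0254 [[405.6 323.8]]
30 -7 0.0254 [[362.7 323.8]]
```

```bash
cat >> fit.py <<'E'
print('----')
hsv=cv2.cvtColor(im,cv2.COLOR_BGR2HSV)
for col in (215,235,290): print('col',col,[ (v,int(g[v,col])) for v in range(162,188)])
print('rib col 256',[(v,int(g[v,256])) for v in range(196,226)])
print('row 190',[(u,int(g[190,u])) for u in list(range(198,212))+list(range(300,314))])
def res(q):
    out=[]
    for x,z in [(45,-.0266),(45,-.0046),(30,.0254)]: out.append(proj(c,t+M@np.array([(x+q)/1e3,0,-z]))[0,1].round(1))
    return out
for q in (0,-1,-2,-3,-4): print(q,res(q))
E
python3 fit.py | sed '1,/----/d'
```

```text
col 215 [(162, 89), (163, 89), (164, 89), (165, 89), (166, 86), (167, 77), (168, 57), (169, 30), (170, 15), (171, 7), (172, 9), (173, 10), (174, 13), (175, 16), (176, 17), (177, 21), (178, 21), (179, 21), (180, 21), (181, 23), (182, 23), (183, 22), (184, 23), (185, 23), (186, 25), (187, 23)]
col 235 [(162, 89), (163, 89), (164, 88), (165, 88), (166, 85), (167, 76), (168, 57), (169, 29), (170, 15), (171, 10), (172, 11), (173, 11), (174, 10), (175, 10), (176, 15), (177, 19), (178, 19), (179, 23), (180, 22), (181, 23), (182, 22), (183, 23), (184, 23), (185, 23), (186, 23), (187, 24)]
col 290 [(162, 77), (163, 76), (164, 77), (165, 78), (166, 74), (167, 67), (168, 48), (169, 27), (170, 12), (171, 8), (172, 12), (173, 10), (174, 10), (175, 12), (176, 16), (177, 18), (178, 23), (179, 22), (180, 23), (181, 30), (182, 52), (183, 79), (184, 96), (185, 100), (186, 100), (187, 100)]
rib col 256 [(196, 28), (197, 29), (198, 29), (199, 32), (200, 55), (201, 92), (202, 122), (203, 135), (204, 138), (205, 139), (206, 139), (207, 140), (208, 139), (209, 138), (210, 140), (211, 140), (212, 140), (213, 140), (214, 140), (215, 140), (216, 140), (217, 137), (218, 130), (219, 143), (220, 179), (221, 203), (222, 210), (223, 212), (224, 211), (225, 211)]
row 190 [(198, 60), (199, 61), (200, 60), (201, 61), (202, 60), (203, 55), (204, 43), (205, 31), (206, 25), (207, 25), (208, 26), (209, 27), (210, 26), (211, 27), (300, 100), (301, 99), (302, 93), (303, 71), (304, 42), (305, 27), (306, 28), (307, 51), (308, 75), (309, 84), (310, 87), (311, 86), (312, 86), (313, 86)]
0 [np.float64(164.1), np.float64(171.9), np.float64(215.8)]
-1 [np.float64(165.6), np.float64(173.6), np.float64(217.7)]
-2 [np.float64(167.1), np.float64(175.4), np.float64(219.6)]
-3 [np.float64(168.7), np.float64(177.1), np.float64(221.5)]
-4 [np.float64(170.2), np.float64(178.8), np.float64(223.4)]
```

Module sits 2.5 mm off along the grip; target TCP is (0.5452, 0.0314).

```bash
python3 -c "
from h import *
go(.5452,.0314,.085,96.6)"
```

```text
shift [10.44 -1.14 15.26] turn [ 0.03 -0.04 -0.09] F [-0.6 -0.3 -2.8] t 5.9
```

Request:
{"method": "apply_moves", "body": {"increments": [[3,-0.3,0.5,0,0,0],[6.5,-0.7,1,0,0,0],[9,-1,3,0,0,0],[10.4,-1.1,5,0,0,0],[10.4,-1.1,8,0,0,0]]}}

```text
time: 6.4
ee_pos: [0.5447, 0.0312, 0.1585]
tcp_rot: [-0.178, 3.135, -0.001]
wrist_force: [1.0, -0.5, -2.7]
gripper_width: 0.0138
grip_force: 20.0
```

Request:
{"method": "apply_moves", "body": {"increments": [[0,0,3,0,0,0],[0,0,6,0,0,0],[0,0,7.3,0,0,0],[0,0,7.3,0,0,0],[0,0,7.3,0,0,0]]}}

```text
time: 6.9
ee_pos: [0.5468, 0.0314, 0.0854]
tcp_rot: [-0.177, 3.136, 0.0]
wrist_force: [0.2, -0.4, -2.4]
gripper_width: 0.0136
grip_force: 20.0
```

Request:
{"method": "apply_moves", "body": {"increments": [[0,0,0,0,0,0],[0,0,0,0,0,0],[0,0,0,0,0,0]]}}

```text
time: 7.2
ee_pos: [0.5469, 0.0305, 0.0855]
tcp_rot: [-0.175, 3.135, -0.0]
wrist_force: [-0.0, 0.2, -2.3]
gripper_width: 0.0141
grip_force: 20.0
```

```bash
python3 -c "
from h import *
go(.5452,.0314,.0386,96.6); im,c=snap('wrist','w4.png'); go(.5452,.0314,.0386,96.6)
W=lambda x,y,z:[.55047+x*.99335-y*.11512,.0079+x*.11512+y*.99335,z]
for n,q in dict(guideL=(-.048,.007,.026),guideL2=(-.048,.052,.026),cor=(-.075,-.08,.012),cor2=(-.075,.08,.012),modend=(-.045,-.006,.058),modend2=(-.045,.054,.058)).items(): print(n,(proj(c,W(*q))*1.5).round(0))
cv2.imwrite('pics/w4b.png',cv2.resize(im[:,:,::-1],(768,576),interpolation=cv2.INTER_CUBIC))
"
```

```text
shift [0.16 0.11 4.69] turn [-0.01  0.09 -0.22] F [-0.   0.2 -2.3] t 7.2
shift [0.14 0.11 4.67] turn [-0.01  0.06 -0.21] F [ 0.2 -0.6 -2.6] t 7.25
guideL [[351. 228.]]
guideL2 [[443. 228.]]
cor [[177. 170.]]
cor2 [[497. 169.]]
modend [[315. 248.]]
modend2 [[456. 247.]]
```

View pics/w4b.png

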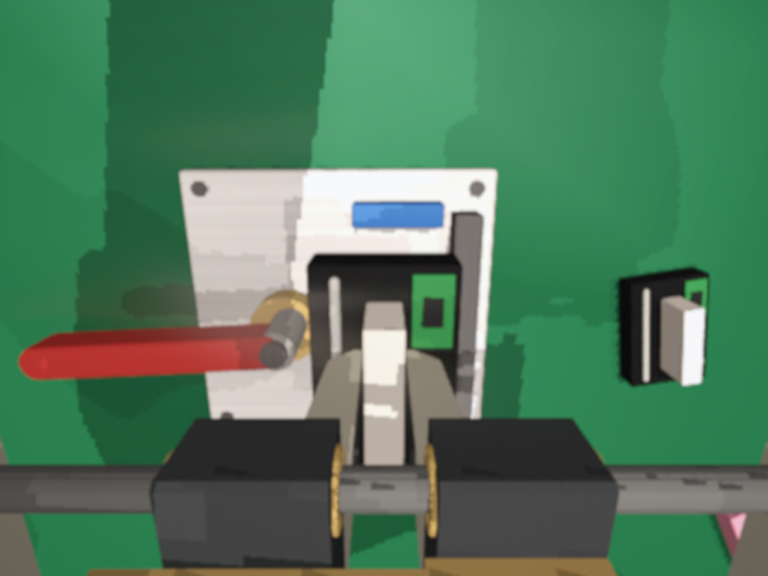

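The wrist view confirms plate corners (180,170),(497,170) and guide edge at row 228 where predicted; the module end (row 255) is over the nest. Descending.

Request:
{"method": "apply_moves", "body": {"increments": [[0.15,0.1,0.5,0,0,-0.2],[0.15,0.1,1,0,0,-0.2],[0.15,0.1,1.5,0,0,-0.2],[0.15,0.1,1.8,0,0,-0.2],[0.15,0.1,1.8,0,0,-0.2]]}}

```text
time: 7.75
ee_pos: [0.5444, 0.0315, 0.0659]
tcp_rot: [0.181, -3.135, 0.0]
wrist_force: [0.5, -0.9, -2.8]
gripper_width: 0.0141
grip_force: 20.0
```

Request:
{"method": "apply_moves", "body": {"increments": [[0,0,0.5,0,0,0],[0,0,1,0,0,0],[0,0,1.5,0,0,0],[0,0,1.8,0,0,0],[0,0,2,0,0,0]]}}

```text
time: 8.25
ee_pos: [0.5446, 0.0314, 0.0462]
tcp_rot: [0.181, -3.136, 0.0]
wrist_force: [-0.0, -0.1, -2.9]
gripper_width: 0.0136
grip_force: 20.0
```

Request:
{"method": "apply_moves", "body": {"increments": [[0,0,0.1,0,0,0],[0,0,0.2,0,0,0],[0,0,0.3,0,0,0],[0,0,0.4,0,0,0],[0,0,0.4,0,0,0]]}}

```text
time: 8.75
ee_pos: [0.5448, 0.0314, 0.0426]
tcp_rot: [-0.181, 3.136, -0.0]
wrist_force: [0.9, -0.1, -2.6]
gripper_width: 0.0143
grip_force: 20.0
```

```bash
python3 -c "
from h import *
go(.5452,.0314,.0386,96.6)"
```

```text
shift [-0.04 -0.01  0.4 ] turn [-0.  0.  0.] F [ 0.9 -0.1 -2.6] t 8.75
```

Request:
{"method": "apply_moves", "body": {"increments": [[0,0,0.1,0,0,0],[0,0,0.2,0,0,0],[0,0,0.25,0,0,0],[0,0,0.3,0,0,0],[0,0,0.3,0,0,0]]}}

```text
time: 9.25
ee_pos: [0.5447, 0.0314, 0.0396]
tcp_rot: [0.181, -3.136, 0.0]
wrist_force: [-0.3, 0.8, -3.2]
gripper_width: 0.0138
grip_force: 20.0
```

Request:
{"method": "apply_moves", "body": {"increments": [[0,0,0.03,0,0,0],[0,0,0.05,0,0,0],[0,0,0.07,0,0,0],[0,0,0.07,0,0,0]]}}

```text
time: 9.65
ee_pos: [0.5448, 0.0314, 0.0389]
tcp_rot: [0.181, -3.136, 0.0]
wrist_force: [-0.2, 0.1, -2.1]
gripper_width: 0.0139
grip_force: 20.0
```

Request:
{"method": "apply_moves", "body": {"increments": [[0,0,0.03,0,0,0],[0,0,0.05,0,0,0],[0,0,0.05,0,0,0]]}}

```text
time: 9.95
ee_pos: [0.5448, 0.0314, 0.0386]
tcp_rot: [-0.181, 3.136, -0.0]
wrist_force: [-0.2, 0.1, 1.4]
gripper_width: 0.0142
grip_force: 20.0
```

Request:
{"method": "apply_moves", "body": {"increments": [[0,0,0.03,0,0,0],[0,0,0.05,0,0,0],[0,0,0.05,0,0,0]]}}

```text
time: 10.25
ee_pos: [0.5448, 0.0314, 0.0386]
tcp_rot: [-0.181, 3.136, -0.001]
wrist_force: [-1.5, -0.9, 9.0]
gripper_width: 0.014
grip_force: 20.0
```

Seated at exactly the expected height. Ease off and release with a small opening.

Request:
{"method": "apply_moves", "body": {"increments": [[0,0,-0.05,0,0,0],[0,0,-0.05,0,0,0]]}}

```text
time: 10.45
ee_pos: [0.5449, 0.0314, 0.0386]
tcp_rot: [-0.181, 3.136, -0.0]
wrist_force: [-1.3, -0.4, 4.1]
gripper_width: 0.0137
grip_force: 20.0
```

Request:
{"method": "apply_moves", "body": {"increments": [[0,0,0,0,0,0],[0,0,0,0,0,0],[0,0,0,0,0,0],[0,0,0,0,0,0],[0,0,0,0,0,0]], "hand": 0.3}}

```text
time: 10.95
ee_pos: [0.5448, 0.0314, 0.0384]
tcp_rot: [0.181, -3.136, 0.0]
wrist_force: [-0.1, 0.1, 0.9]
gripper_width: 0.0281
grip_force: 0.0
```

Request:
{"method": "apply_moves", "body": {"increments": [[0,0,-0.5,0,0,0],[0,0,-2,0,0,0],[0,0,-4,0,0,0],[0,0,-7,0,0,0],[0,0,-10,0,0,0]]}}

```text
time: 11.45
ee_pos: [0.5444, 0.0315, 0.1395]
tcp_rot: [0.181, -3.136, -0.0]
wrist_force: [0.1, 0.1, -0.5]
gripper_width: 0.0275
grip_force: 0.0
```

```bash
cat > arc.py <<'E'
from h import *
s=viewer.get_calibration('side'); print('old', ray(s,442/1.5,201/1.5,.02))
go(.531,-.106,.14,-81.2)
d,R0=15.5,85
for f in (2.5,5,7.5,10,12.5):
    a=np.radians(f); print(f,round((R0*np.sin(a)-d*np.cos(a)+d)/10,2),round((R0*np.cos(a)+d*np.sin(a)-R0)/10,2))
E
python3 arc.py
```

```text
old [ 0.49216353 -0.32972343  0.02      ]
shift [  2.91 -13.5   -0.04] turn [-7.0000e-02 -1.0000e-02  1.7781e+02] F [ 0.1  0.1 -0.5] t 11.45
2.5 0.37 0.06
5 0.75 0.1
7.5 1.12 0.13
10 1.5 0.14
12.5 1.88 0.13
```

Request:
{"method": "apply_moves", "body": {"increments": [[0,0,-1,0,0,8],[0,0,-1,0,0,16],[0,0,-1,0,0,24],[0,0,-1,0,0,32],[0,0,-1,0,0,40]], "hand": 0, "force": 40}}

```text
time: 11.95
ee_pos: [0.5447, 0.0314, 0.1489]
tcp_rot: [0.911, 3.006, 0.0]
wrist_force: [-0.4, 0.3, -0.2]
gripper_width: 0.0006
grip_force: 0.0
```

Request:
{"method": "apply_moves", "body": {"increments": [[0,0,0,0,0,8],[0,0,0,0,0,16],[0,0,0,0,0,24],[0,0,0,0,0,32],[0,0,0,0,0,40]]}}

```text
time: 12.45
ee_pos: [0.5447, 0.0316, 0.1488]
tcp_rot: [-1.884, -2.514, -0.001]
wrist_force: [-0.5, -0.4, -1.1]
gripper_width: 0.0005
grip_force: 0.0
```

Request:
{"method": "apply_moves", "body": {"increments": [[0,0,0,0,0,8],[0,0,0,0,0,16],[0,0,0,0,0,24],[0,0,0,0,0,32],[0,0,0,0,0,40]]}}

```text
time: 12.95
ee_pos: [0.5447, 0.0317, 0.1488]
tcp_rot: [-2.63, -1.717, -0.001]
wrist_force: [-0.4, 1.0, 0.0]
gripper_width: 0.0007
grip_force: 0.0
```

Request:
{"method": "apply_moves", "body": {"increments": [[0,0,0,0,0,8],[0,0,0,0,0,16],[0,0,0,0,0,24],[0,0,0,0,0,32],[0,0,0,0,0,40]]}}

```text
time: 13.45
ee_pos: [0.5447, 0.0317, 0.1487]
tcp_rot: [-3.059, -0.714, -0.0]
wrist_force: [-0.8, 0.3, -0.0]
gripper_width: 0.0004
grip_force: 0.0
```

```bash
python3 arc.py
```

```text
old [ 0.49216353 -0.32972343  0.02      ]
shift [-7.33 11.74  0.86] turn [-0.04 -0.02 17.49] F [-0.8  0.3 -0. ] t 13.45
2.5 0.37 0.06
5 0.75 0.1
7.5 1.12 0.13
10 1.5 0.14
12.5 1.88 0.13
```

Request:
{"method": "apply_moves", "body": {"increments": [[-2,3,0,0,0,6],[-4,6,0,0,0,12],[-6,9,0,0,0,17.5],[-7.3,11.7,0,0,0,17.5],[-7.3,11.7,0,0,0,17.5]]}}

```text
time: 13.95
ee_pos: [0.5316, -0.1101, 0.1491]
tcp_rot: [3.131, 0.241, 0.002]
wrist_force: [0.3, -0.3, 0.6]
gripper_width: 0.0002
grip_force: 0.0
```

Request:
{"method": "apply_moves", "body": {"increments": [[0,0,2,0,0,0],[0,0,4,0,0,0],[0,0,5,0,0,0],[0,0,5,0,0,0],[0,0,5,0,0,0]]}}

```text
time: 14.45
ee_pos: [0.532, -0.1056, 0.0988]
tcp_rot: [-3.131, -0.25, 0.0]
wrist_force: [-0.4, -0.2, 0.8]
gripper_width: 0.0003
grip_force: 0.0
```

Run:
```python
from h import *
im,c=snap('wrist','w5.png'); go(.531,-.106,.04,-81.2)
u=np.array([.153,-.988]);n=np.array([.988,.153]);pv=np.array([.5534,-.0169])
for k,l in dict(tip=.113,end=.085,piv=0).items():
    for o in (-.008,.008): print(k,o,(proj(c,[*(pv+l*u+o*n),.067])*1.5).round(0))
cv2.imwrite('pics/w5b.png',cv2.resize(im[:,:,::-1],(768,576),interpolation=cv2.INTER_CUBIC))
```

```text
shift [-0.13  0.01  5.9 ] turn [ 0.   -0.04  0.32] F [-0.4  0.5 -0.2] t 14.5
tip -0.008 [[448. 283.]]
tip 0.008 [[450. 248.]]
end -0.008 [[385. 283.]]
end 0.008 [[385. 248.]]
piv -0.008 [[194. 282.]]
piv 0.008 [[190. 246.]]
```

View pics/w5b.png

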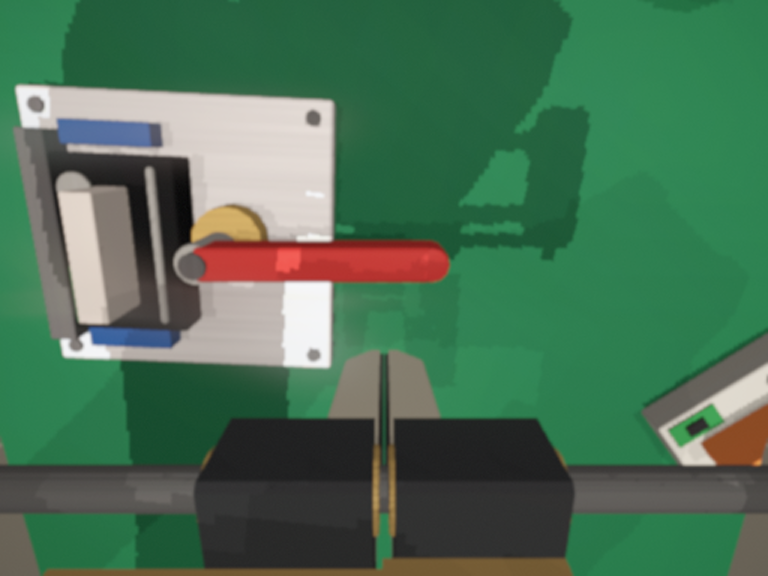

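The picture shows the module seated between the guides at (110,240), the lever straight at rows 248–283 with tip at (448,262) as predicted, and the shut fingers at (384,355) clear of it.

Request:
{"method": "apply_moves", "body": {"increments": [[0,0,2,0,0,0],[0,0,4,0,0,0],[0,0,5.9,0,0,0],[0,0,5.9,0,0,0],[0,0,5.9,0,0,0]]}}

```text
time: 15.0
ee_pos: [0.5321, -0.106, 0.0401]
tcp_rot: [3.132, 0.249, 0.0]
wrist_force: [0.1, -0.3, -0.0]
gripper_width: 0.0006
grip_force: 0.0
```

Request:
{"method": "apply_moves", "body": {"increments": [[0.5,0,0,0,0,0],[1.0,0,0,0,0,0],[1.3,0,0,0,0,0],[1.5,0,0,0,0,0],[1.6,0,0,0,0,0]]}}

```text
time: 15.5
ee_pos: [0.5481, -0.1032, 0.0396]
tcp_rot: [3.132, 0.25, 0.001]
wrist_force: [0.8, -1.4, -0.5]
gripper_width: 0.0004
grip_force: 0.0
```

Request:
{"method": "apply_moves", "body": {"increments": [[0.1,0,0,0,0,0],[0.2,0,0,0,0,0],[0.3,0,0,0,0,0],[0.4,0,0,0,0,0]]}}

```text
time: 15.9
ee_pos: [0.5502, -0.103, 0.0393]
tcp_rot: [-3.131, -0.248, 0.004]
wrist_force: [-5.1, -0.7, 4.2]
gripper_width: 0.0004
grip_force: 2.8
```

Request:
{"method": "apply_moves", "body": {"increments": [[0.1,0,0,0,0,0],[0.2,0,0,0,0,0],[0.3,0,0,0,0,0]]}}

```text
time: 16.2
ee_pos: [0.5528, -0.1028, 0.0393]
tcp_rot: [-3.132, -0.248, 0.004]
wrist_force: [-5.3, -1.9, 3.5]
gripper_width: 0.0007
grip_force: 3.0
```

```bash
cat > lev.py <<'E'
from h import *
s=r.sense(); p=np.array(s['ee_pos']); M=R.from_rotvec(s['tcp_rot']).as_matrix(); d=p[:2]-[.5534,-.0169]
y=np.degrees(np.arctan2(M[1,1],M[0,1])); th=np.degrees(np.arctan2(d[1],d[0])); rr=np.hypot(*d)
print('yaw',y.round(2),'z',p[2].round(4),'n-offset mm',(1e3*d@M[:2,0]).round(2),'u mm',(1e3*d@M[:2,1]).round(2),'Ftool',(M.T@s['wrist_force']).round(1),'t',s['time'],'j',np.round(s['joints'],2))
E
python3 lev.py
```

```text
yaw -80.94 z 0.0393 n-offset mm -14.07 u mm 84.72 Ftool [-5.5  1.  -3.5] t 16.2 j [-0.11  0.69  0.29  2.12 -0.49  0.4  -0.84]
```

Request:
{"method": "apply_moves", "body": {"increments": [[0.37,0.06,0,0,0,-2.5],[0.75,0.1,0,0,0,-5],[1.12,0.13,0,0,0,-7.5],[1.5,0.14,0,0,0,-10],[1.88,0.13,0,0,0,-12.5]]}}

```text
time: 16.7
ee_pos: [0.5714, -0.1009, 0.0393]
tcp_rot: [-3.085, -0.59, 0.005]
wrist_force: [-6.5, -2.2, 4.5]
gripper_width: 0.0005
grip_force: 3.0
```

Request:
{"method": "apply_moves", "body": {"increments": [[0.37,0.06,0,0,0,-2.5],[0.75,0.1,0,0,0,-5],[1.12,0.13,0,0,0,-7.5],[1.5,0.14,0,0,0,-10],[1.88,0.13,0,0,0,-12.5]]}}

```text
time: 17.2
ee_pos: [0.5892, -0.0951, 0.0392]
tcp_rot: [-3.002, -0.923, 0.006]
wrist_force: [-6.9, -0.2, 2.9]
gripper_width: 0.0005
grip_force: 2.9
```

```bash
python3 lev.py
```

```text
yaw -55.83 z 0.0392 n-offset mm -14.33 u mm 84.83 Ftool [-5.8 -3.7 -2.9] t 17.2 j [-0.07  0.71  0.21  2.03 -0.32  0.44 -0.6 ]
```

Request:
{"method": "apply_moves", "body": {"increments": [[0.37,0.06,0,0,0,-2.5],[0.75,0.1,0,0,0,-5],[1.12,0.13,0,0,0,-7.5],[1.5,0.14,0,0,0,-10],[1.88,0.13,0,0,0,-12.5]]}}

```text
time: 17.7
ee_pos: [0.6052, -0.0859, 0.039]
tcp_rot: [-2.883, -1.244, 0.007]
wrist_force: [-6.2, -2.8, 3.0]
gripper_width: 0.0006
grip_force: 2.9
```

Request:
{"method": "apply_moves", "body": {"increments": [[0.37,0.06,0,0,0,-2.5],[0.75,0.1,0,0,0,-5],[1.12,0.13,0,0,0,-7.5],[1.5,0.14,0,0,0,-10],[1.88,0.13,0,0,0,-12.5]]}}

```text
time: 18.2
ee_pos: [0.619, -0.0735, 0.0389]
tcp_rot: [-2.731, -1.55, 0.007]
wrist_force: [-6.1, -3.3, 2.4]
gripper_width: 0.0004
grip_force: 2.8
```

Request:
{"method": "apply_moves", "body": {"increments": [[0.37,0.06,0,0,0,-2.5],[0.75,0.1,0,0,0,-5],[1.12,0.13,0,0,0,-7.5],[1.5,0.14,0,0,0,-10],[1.88,0.13,0,0,0,-12.5]]}}

```text
time: 18.7
ee_pos: [0.6297, -0.0587, 0.0388]
tcp_rot: [-2.546, -1.838, 0.008]
wrist_force: [-6.1, -4.2, 1.2]
gripper_width: 0.0003
grip_force: 2.9
```

```bash
python3 lev.py
```

```text
yaw -18.36 z 0.0388 n-offset mm -15.6 u mm 85.55 Ftool [-5.9 -4.4 -1.2] t 18.7 j [-0.04  0.72  0.06  1.94 -0.08  0.48 -0.24]
```

Request:
{"method": "apply_moves", "body": {"increments": [[0.3,0.03,0,0,0,-2],[0.6,0.05,0,0,0,-4],[0.9,0.06,0,0,0,-6],[1.2,0.07,0,0,0,-8],[1.5,0.07,0,0,0,-10]]}}

```text
time: 19.2
ee_pos: [0.6356, -0.0451, 0.0388]
tcp_rot: [-2.377, -2.052, 0.007]
wrist_force: [-4.2, -5.9, 0.2]
gripper_width: 0.0006
grip_force: 2.9
```

Request:
{"method": "apply_moves", "body": {"increments": [[0.15,0.01,0,0,0,-1],[0.3,0.01,0,0,0,-2],[0.45,0.02,0,0,0,-3],[0.6,0.02,0,0,0,-4]]}}

```text
time: 19.6
ee_pos: [0.6373, -0.0394, 0.0389]
tcp_rot: [-2.306, -2.133, 0.005]
wrist_force: [-2.2, -6.0, -1.0]
gripper_width: 0.0004
grip_force: 2.9
```

```bash
python3 lev.py
```

```text
yaw -4.45 z 0.0389 n-offset mm -15.95 u mm 85.44 Ftool [-6.1 -1.7  1. ] t 19.6 j [-0.03  0.72  0.    1.93 -0.    0.49 -0.1 ]
```

Request:
{"method": "apply_moves", "body": {"increments": [[0.1,0,0,0,0,-0.7],[0.2,0,0,0,0,-1.4],[0.3,0,0,0,0,-2.1],[0.4,0,0,0,0,-2.8]]}}

```text
time: 20.0
ee_pos: [0.6383, -0.0356, 0.039]
tcp_rot: [2.253, 2.189, -0.004]
wrist_force: [-1.1, -6.2, -1.7]
gripper_width: 0.0007
grip_force: 3.0
```

Request:
{"method": "apply_moves", "body": {"increments": [[0.07,0,0,0,0,-0.5],[0.14,0,0,0,0,-1]]}}

```text
time: 20.2
ee_pos: [0.6386, -0.0343, 0.039]
tcp_rot: [2.234, 2.208, -0.004]
wrist_force: [-0.8, -6.1, -2.7]
gripper_width: 0.0006
grip_force: 3.2
```

Request:
{"method": "apply_moves", "body": {"increments": [[0.07,0,0,0,0,-0.5],[0.14,0,0,0,0,-1],[0.2,0,0,0,0,-1.4]]}}

```text
time: 20.5
ee_pos: [0.6389, -0.0324, 0.039]
tcp_rot: [2.207, 2.234, -0.003]
wrist_force: [-0.0, -7.4, -3.4]
gripper_width: 0.0005
grip_force: 3.4
```

Request:
{"method": "apply_moves", "body": {"increments": [[0.07,0,0,0,0,-0.5],[0.14,0,0,0,0,-1],[0.2,0,0,0,0,-1.4]]}}

```text
time: 20.8
ee_pos: [0.6393, -0.0305, 0.039]
tcp_rot: [2.179, 2.261, -0.002]
wrist_force: [0.6, -6.1, -3.9]
gripper_width: 0.0006
grip_force: 3.4
```

Request:
{"method": "apply_moves", "body": {"increments": [[0.07,0,0,0,0,-0.5],[0.14,0,0,0,0,-1],[0.2,0,0,0,0,-1.4]]}}

```text
time: 21.1
ee_pos: [0.6395, -0.0303, 0.0391]
tcp_rot: [2.152, 2.284, -0.004]
wrist_force: [2.1, -12.2, -4.6]
gripper_width: 0.0003
grip_force: 6.3
```

Stop felt: force jumped 6 N with hardly any motion. Slightly more and hold.

Request:
{"method": "apply_moves", "body": {"increments": [[0.02,0,0,0,0,0],[0.02,0,0,0,0,0]]}}

```text
time: 21.3
ee_pos: [0.6395, -0.0303, 0.0391]
tcp_rot: [2.153, 2.283, -0.004]
wrist_force: [2.2, -11.4, -4.3]
gripper_width: 0.0007
grip_force: 5.9
```

```bash
python3 lev.py
```

```text
yaw 3.37 z 0.0391 n-offset mm -18.44 u mm 85.14 Ftool [-11.5   1.6   4.4] t 21.3 j [-0.03  0.72 -0.03  1.92  0.05  0.49 -0.03]
```

Request:
{"method": "apply_moves", "body": {"increments": [[0.04,0,0,0,0,0],[0.04,0,0,0,0,0],[0.04,0,0,0,0,0]]}}

```text
time: 21.6
ee_pos: [0.6394, -0.0303, 0.0391]
tcp_rot: [2.153, 2.283, -0.004]
wrist_force: [2.8, -13.1, -4.8]
gripper_width: 0.0006
grip_force: 6.3
```

```bash
python3 lev.py
```

```text
yaw 3.35 z 0.0391 n-offset mm -18.38 u mm 85.12 Ftool [-13.2   2.1   4.8] t 21.6 j [-0.03  0.72 -0.03  1.92  0.05  0.49 -0.03]
```

Request:
{"method": "apply_moves", "body": {"increments": [[0,0,0,0,0,0],[0,0,0,0,0,0],[0,0,0,0,0,0],[0,0,0,0,0,0],[0,0,0,0,0,0]]}}

```text
time: 22.1
ee_pos: [0.6395, -0.0302, 0.0391]
tcp_rot: [2.153, 2.283, -0.004]
wrist_force: [2.2, -12.7, -3.9]
gripper_width: 0.0005
grip_force: 6.3
```

Request:
{"method": "apply_moves", "body": {"increments": [[0,0,0,0,0,0],[0,0,0,0,0,0],[0,0,0,0,0,0],[0,0,0,0,0,0],[0,0,0,0,0,0]]}}

```text
time: 22.6
ee_pos: [0.6395, -0.0303, 0.0391]
tcp_rot: [2.153, 2.283, -0.004]
wrist_force: [2.1, -12.6, -4.1]
gripper_width: 0.0007
grip_force: 6.3
```

Request:
{"method": "apply_moves", "body": {"increments": [[0,0,0,0,0,0],[0,0,0,0,0,0],[0,0,0,0,0,0]]}}

```text
time: 22.9
ee_pos: [0.6395, -0.0303, 0.0391]
tcp_rot: [2.153, 2.283, -0.004]
wrist_force: [3.4, -13.4, -3.7]
gripper_width: 0.0003
grip_force: 6.3
```

Request:
{"method": "apply_moves", "body": {"increments": [[-0.3,0,0,0,0,0],[-0.8,0,0,0,0,0],[-1.8,0,0,0,0,0],[-3,0,0,0,0,0],[-4,0,0,0,0,0]]}}

```text
time: 23.4
ee_pos: [0.6416, -0.0665, 0.0395]
tcp_rot: [2.151, 2.289, -0.0]
wrist_force: [-0.6, -0.6, -0.7]
gripper_width: 0.0001
grip_force: 0.0
```

Request:
{"method": "apply_moves", "body": {"increments": [[0,0,-3,0,0,0],[0,0,-6,0,0,0],[0,0,-9,0,0,0],[0,0,-12,0,0,0],[0,0,-14,0,0,0]]}}

```text
time: 23.9
ee_pos: [0.642, -0.0661, 0.1818]
tcp_rot: [2.15, 2.288, 0.002]
wrist_force: [-0.5, 0.3, 0.3]
gripper_width: 0.0006
grip_force: 0.0
```

Request:
{"method": "apply_moves", "body": {"increments": [[0,0,0,0,0,0],[0,0,0,0,0,0],[0,0,0,0,0,0]]}}

```text
time: 24.2
ee_pos: [0.6408, -0.0655, 0.1782]
tcp_rot: [-2.15, -2.289, 0.002]
wrist_force: [0.3, 0.2, 0.4]
gripper_width: 0.0007
grip_force: 0.0
```

Run:
```python
from h import *
im,c=snap('wrist','w6.png'); s=r.sense(); print(s['time'],s['ee_pos'],s['wrist_force'])
W=lambda x,y,z:[.55047+x*.99335-y*.11512,.0079+x*.11512+y*.99335,z]
print('pivot',proj(c,W(0,-.025,.067))*1.5,'+x end',proj(c,W(.113,-.025,.067))*1.5)
for y in (.024,.0265): print('mod near edge',proj(c,W(-.045,y-.03,.034))*1.5,proj(c,W(.045,y-.03,.034))*1.5)
cv2.imwrite('pics/w6b.png',cv2.resize(im[:,:,::-1],(768,576),interpolation=cv2.INTER_CUBIC))
```

```text
24.25 [ 0.64073919 -0.06535875  0.17805954] [ 0.43399744  0.18954509 -0.39425095]
pivot [[241.81881993 201.57968442]] +x end [[433.01701262 191.47848607]]
mod near edge [[183.58810295 169.92291508]] [[321.86077201 162.43626436]]
mod near edge [[182.8873295 165.9317629]] [[321.50392938 158.40537589]]
```

View pics/w6b.png

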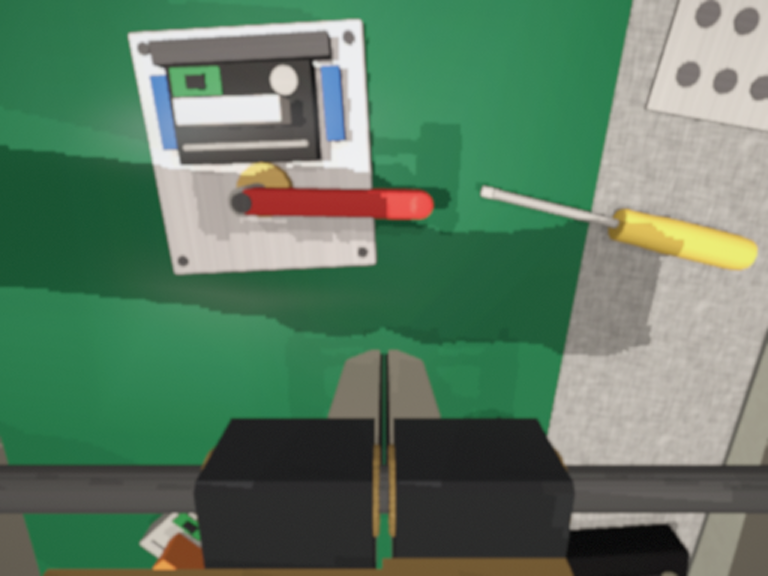

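The picture shows the lever closed from (241,202) to (433,206), about 0.07 rad short of the cradle's +x (within the stop's range). The module is flat between the guides with its near edge at about rows 158–165, which matches y ≈ 26.5 mm against the fence. The robot is clear.

```bash
python3 -c "
from rig import r
print(r.job_done())"
```

```text
the job is handed in; nothing more can be done
None
```

I set the black module down flat in the nest and clamped it at the fence. The lever is at its end stop, held there at about 13 N for 1.3 s with no reading above about 15 N. The arm is clear of everything, and the job is handed in at 24 s.

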